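# Set up the loan desk camera and bring out the bit cases

## Task

Set up the check-out desk: first turn the head of the document camera to unlock its telescopic column, slide the head up until its top is level with the brass pointer on the height gauge, and turn the head fully back to lock it there. Then take every bit case hanging on the hook rack off its hook (press the sprung keeper back with the case's own bar, then lift) and stand all of them upright inside the blue tray, leaving the other things on the bench where they are.

Things in the scene. Friction and masses are not known exactly. Their poses are not given: they have to be found in the camera images.
- head_grip (a point): Centre of the camera head, a grey block 64 mm long (its local x), 26 mm wide (local y) and 36 mm tall on top of the telescopic column, with a short black lens on its local -x end. Grip it across the 26 mm width from above. Its 22 mm steel tube slides in an outer tube that ends 150 mm above the bench. Axes turn with the head, z up.
- head_top (a point): Centre of the flat top face of the camera head, 18 mm above head_grip.
- head (a joint): Turn of the camera head about its vertical axis: 0 = fully locked (stop), 1.4 rad = fully unlocked (stop), growing counter-clockwise seen from above. Near 0 the column is firmly clamped and cannot be slid by hand; the clamp eases as it turns and beyond about 1.1 rad the column slides freely. Turning takes about 0.1 to 0.2 N m; the head stays where it is left.
- mast (a joint): How far the camera head is drawn out, m: 0 = lowest, 0.13 = top stop. Unlocked it slides with about 3 to 6 N and, being counterbalanced, stays where it is left.
- pointer_tip (a point): Tip of the brass pointer (a 3 mm thick tongue on a clip) on the thin 330 mm gauge rod, about 150 mm from the camera column; the height the top of the camera head is to be level with. Fixed.
- rack: Fixed steel rack with three hooks in a row along its local y, 115 mm apart, open side towards its local -x; base plate 345 mm by 125 mm, 12 mm thick; posts 130 mm high stand 56 mm behind the hooks. Origin on the bench surface below the middle hook; x points away from the open side.
- hook0 (a point): Middle of hook 0's bowl floor (rack y = -115 mm), 130 mm above the bench, axes as the rack; a case's bar rests here. The hook is 14 mm wide; its front wall is at x -14 to -8 mm; from it a claw reaches back over the bar to x = +8 mm, 12 to 17 mm above the floor. A sprung keeper 24 mm wide leans over the mouth from behind, its top 24 mm above the floor.
- hook1 (a point): The same for the middle hook (rack y = 0). On all hooks: push the bar towards +x until its centre is 13 to 20 mm behind this point (2 to 5 N, the keeper gives way), lift it 28 to 42 mm (higher, the case body meets the hook from below), then bring it 85 mm towards -x, over the claw, before lifting on.
- hook2 (a point): The same for hook 2 (local y = +115 mm).
- keeper0 (a joint): Swing of hook 0's keeper, rad: 0 = shut (its spring returns it), about 0.5 when the bar can be lifted out.
- keeper1 (a joint): The same for hook 1.
- keeper2 (a joint): The same for hook 2.
- case0: Bit case on a carry frame, 172 mm tall, 250 g, on hook 0 or absent. Origin: centre of its underside; z up. Black body 44 (x) by 80 (y) by 45 mm; steel rods at y = +-32 mm rise to the grip; an 8 mm bar between them, along y, centre 109 mm above the origin, hangs in the hook; on top a black grip bar 14 (x) by 74 (y) by 20 mm, centre 162 mm above the origin: take it there.
- case1: Identical case on hook 1 or absent.
- case2: Identical case on hook 2 or absent.
- tray: Blue open tray, loose, 1 kg: outside 280 mm (local x) by 130 mm (local y) by 35 mm high, 5 mm walls and floor. Origin: centre of its underside. Three cases stand in it one behind the other along its x, each with its y along the tray's y, 85 mm apart.
- can_tall: Yellow spray can 62 mm across, 200 mm tall, standing; leave alone.
- can_short: White spray can 52 mm across, 150 mm tall, standing; leave alone.
- tape: Orange tape measure lying flat, 66 mm across, 30 mm high; leave alone.
- driver: Screwdriver lying on the bench; leave alone.
- glue: Small cardboard packet 60 by 30 by 22 mm; leave alone.
There are look-alikes about, which are no part of the job. Leave any brown look-alike of the case1 alone. Leave any brown look-alike of the case2 alone.

How it is judged:
On the way, in this order (a step that is already met when the one before it is completed fails the run):
1. the camera head is turned to unlocked (beyond 1.1 rad) while all cases still hang on the rack (value of joint head above 1.1 rad and z of each of case0, case1, case2 in the frame of rack above 0.015 m and horizontal distance between case0 and hook0 below 0.05 m and horizontal distance between case1 and hook1 below 0.05 m and horizontal distance between case2 and hook2 below 0.05 m), for 0.1 s.
2. the head's top is level with the pointer within 8 mm and the head turned back to locked (under 0.12 rad) (value of joint head below 0.12 rad and z of head_top in the frame of pointer_tip between -0.008 and 0.008 m), for 0.3 s.
At the end, for the whole second after the job is handed in: Camera head locked (turn under 0.12 rad) with its top level with the pointer within 8 mm; every case present stands upright (within 0.15 rad) on the floor of the tray, inside its walls, at rest (all of step 2 and x of case0 in the frame of tray between -0.125 and 0.125 m and y of case0 in the frame of tray between -0.05 and 0.05 m and z of each of case0, case1, case2 in the frame of tray below 0.012 m and angle between each of case0, case1, case2's own z axis and vertical below 0.15 rad and linear speed of each of case0, case1, case2 below 0.02 m/s and x of case1 in the frame of tray between -0.125 and 0.125 m and y of case1 in the frame of tray between -0.05 and 0.05 m and x of case2 in the frame of tray between -0.125 and 0.125 m and y of case2 in the frame of tray between -0.05 and 0.05 m); the robot touches nothing.
It fails at once if the tall spray can is moved more than 3 cm (distance of can_tall from where it was at the start of the episode above 0.03 m).
It fails at once if the short spray can is moved more than 3 cm (distance of can_short from where it was at the start of the episode above 0.03 m).
It fails at once if the tape measure is moved more than 3 cm (distance of tape from where it was at the start of the episode above 0.03 m).
It fails at once if the screwdriver is moved more than 3 cm (distance of driver from where it was at the start of the episode above 0.03 m).
It fails at once if the cardboard packet is moved more than 3 cm (distance of glue from where it was at the start of the episode above 0.03 m).
Of case0, case1, case2 only 2 to 3 are there at a start; the rules pass over those that are not, and their reading is None.
At some moment in a run one of tray may be knocked a few centimetres aside while the robot is not near it.
It also fails if it takes over 210 s, if anything falls off the work surface, if the arm or the gripper's body presses on something with over 40 N, if the wrist force passes 120 N, or if a joint passes its speed limit or range.

## Robot

A 6-joint arm with a two-finger parallel gripper is mounted at the origin on the work surface. World frame = base frame: x ahead of the robot, y to its left, z up, the work surface at z = 0. Lengths are in m, angles in rad, forces in N, time in s.
With the tool pointing down it reaches from about 0.325 to 0.9 m from the base axis. Payload 6.1 kg.
Tool frame: the origin (TCP) lies midway between the tips of the shut fingers; the grasp point (between the pads) lies 19 mm behind it; x points along the fingers, y is the direction in which the jaws open and shut, and the axes are right-handed (so a half turn about x gives the same grasp; the last joint's range is limited). The gripper opens to 85 mm and grips with 20 to 120 N. Pads are 22 mm wide; open, the fingers measure 114 mm over their backs; the gripper's body (76 mm by 85 mm) begins 54 mm behind the grasp point. The pads swing forward as they close: fully open they stand 13 mm farther back than shut.
Start: joints at [1.09, 0.22, 1.526, -0, 1.395, -0.126], TCP at [0.217, 0.586, 0.194] pointing down, gripper open.
Joint ranges: [-2.98, 2.98], [-0.91, 2.08], [0.09, 2.57], [-1.24, 4.39], [0.2, 2.65], [-2.68, 2.68]. Speed limits (rad/s): [2.57, 2.57, 3.01, 3.14, 3.14, 3.14].

## Interface

Orientations are given as [roll, pitch, yaw] about the fixed x, y, z axes, in that order (R = Rz(yaw) Ry(pitch) Rx(roll)).
In Python, from plant import movep, move_l, set_joints, gripper_to, hold, inverse_kinematics, observe, get_image, get_calibration, Unreachable, job_done gives the robot as it stands. Calls block until the motion is done:
- movep(position, orientation): joint-space move of the TCP to a pose.
- move_l(position, feed=0.15, rotation=None, max_force=None): straight line of the TCP; rotation=None keeps the orientation; feed is the mean speed in m/s. With max_force (N) it stops when the force on the tool has changed by that much, and returns True; else False.
- set_joints(angles): joint-space move.
- gripper_to(opening, f_grip=None): finger opening in m; f_grip is the grip in N (None keeps the last); returns when the fingers have stopped.
- hold(seconds).
- inverse_kinematics(position, orientation): joint angles nearest the present ones, or None.
- observe(): the state.
- get_image(name): name is "scene" or "top" or "wrist"; returns (picture, depth): 480x640x3 uint8, red, green, blue; 480x640 float32, m along the optical axis (not along the pixel's ray), 0 where there is no reading.
- get_calibration(name): a dict with "intrinsics" (3x3 intrinsics, pixels), "world_from_camera" (4x4, takes a point from camera to world coordinates). Camera axes: x right, y down, z forward; pixel columns grow to the right and rows downward; lengths in m; the calibration is good to about 2 mm. A picture is of the moment at which its call begins: read the wrist's pose just before it. get_calibration takes no time and is no camera call; for the wrist camera it gives the pose at the moment of the call.
A pose or a line that the arm cannot do raises Unreachable and nothing moves.
- job_done(): hands the job in, once; it reports no verdict.
The state is a dict: "time_s": time; "q": joint angles; "joint_velocities": joint speeds; "joint_torque": joint torques, N m; "eef_pos": TCP position; "tcp_rot": TCP orientation; "ft_force": force on the tool from outside, world axes, zero at the start; "torque": the same for the moment, N m; "opening": finger opening in m.
Only numpy, scipy, OpenCV 4.12 (cv2) and the standard library are available. Lean on these libraries where they do the work, as an engineer would, in place of code of your own. Each camera call takes 0.05 s, during which the arm holds its last target. There are 200 camera calls.

## Working session

There is one attempt and no reset: what is moved stays moved. The work goes in short steps, each a Python script; the robot and the scene stay as the last script left them, time stands still between calls to the robot, and variables do not carry over. Pictures are saved under pics/ and viewed, about 12 in all and at most 16, crops included, and the job is handed in when it is done.

```bash
ls; mkdir -p pics; cat > h.py <<'E'
import numpy as np, cv2
from plant import *
def snap(name,tag):
    im,d=get_image(name); c=get_calibration(name)
    np.savez(f'pics/{tag}.npz',im=im,d=d,K=c['intrinsics'],T=c['world_from_camera'])
    cv2.imwrite(f'pics/{tag}.png',im[:,:,::-1]); return im,d
def cloud(tag):
    z=np.load(f'pics/{tag}.npz'); d=z['d']; K=z['K'];T=z['T']
    v,u=np.mgrid[:480,:640]
    P=np.stack([(u-K[0,2])*d/K[0,0],(v-K[1,2])*d/K[1,1],d],-1)@T[:3,:3].T+T[:3,3]
    P[d==0]=np.nan
    return P,z['im']
E
python3 - <<'E'
from h import *
for n in ['scene','top']:
    snap(n,n+'0'); c=get_calibration(n); print(n,c['world_from_camera'].round(3).tolist(),c['intrinsics'][0])
print(observe())
a=cv2.imread('pics/scene0.png');b=cv2.imread('pics/top0.png')
E
```

```text
pics
scene [[-0.085, 0.552, -0.83, 1.555], [0.996, 0.028, -0.083, 0.165], [-0.023, -0.833, -0.552, 0.895], [0.0, 0.0, 0.0, 1.0]] [571.76366255   0.         313.58738458]
top [[0.006, -0.978, 0.21, 0.281], [-1.0, -0.007, -0.003, 0.095], [0.005, -0.21, -0.978, 1.317], [0.0, 0.0, 0.0, 1.0]] [474.70334175   0.         325.03782392]
{'time_s': 0.1, 'q': array([ 1.08988020e+00,  2.21147748e-01,  1.52751411e+00, -1.71130678e-05,
        1.39470883e+00, -1.26080885e-01]), 'joint_velocities': array([ 2.85758326e-04, -3.42504446e-03, -4.91868923e-03, -9.17282166e-04,
       -8.59552848e-05, -2.00618038e-03]), 'joint_torque': array([ 7.79537786e-04, -4.98243892e+01, -3.90549088e+01, -2.68435169e-04,
        5.63982554e-03,  2.26072081e-05]), 'eef_pos': array([0.21685617, 0.58551054, 0.19319919]), 'tcp_rot': array([-1.68740463,  1.56901821, -2.04223686]), 'ft_force': array([-0.55730346,  0.21993422,  0.08568044]), 'torque': array([ 0.00107832, -0.03097608,  0.04197583]), 'opening': 0.08531082156873186}
```

View pics/scene0.png

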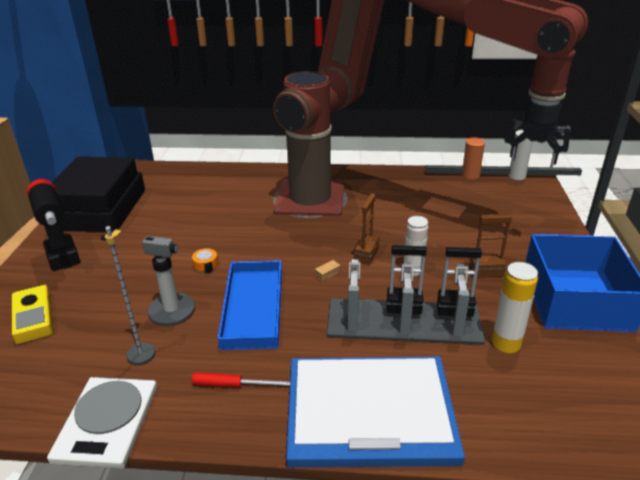

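View pics/top0.png

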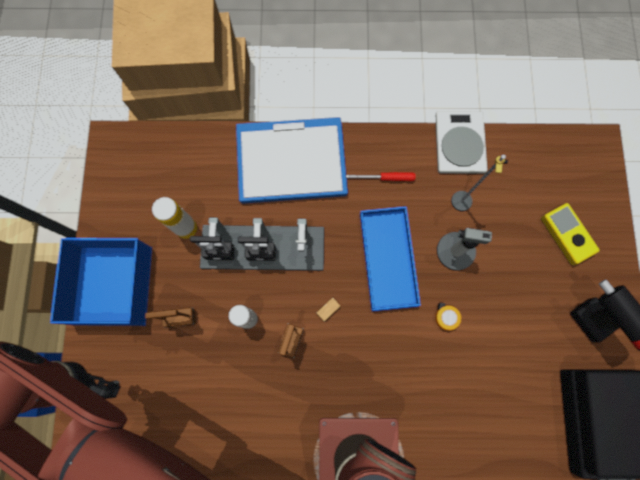

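The scene picture shows the camera head at (160,247), gauge pointer at (112,236), an empty hook 0 at (354,290) and black cases on hooks 1 and 2 at (407,285) and (460,285). The long flat blue tray is at (252,303).

Things that could be mistaken for the targets:
- **Cases:** brown frames at scene (367,230) and (492,245). I want the black ones on the rack.
- **Tray:** deep blue bin at (585,280) and blue clipboard at (372,410). I want the shallow 280x130 tray.
- **Camera head:** black/red drill at (50,220). I want the grey block on the column.

Next I'll measure these and take one close crop.

```bash
python3 - <<'E'
from h import *
np.set_printoptions(suppress=True,precision=4)
P,im=cloud('top0'); S,ims=cloud('scene0')
def reg(A,u0,u1,v0,v1,z0,z1,n,mask=None):
    q=A[v0:v1,u0:u1].reshape(-1,3); m=(q[:,2]>z0)&(q[:,2]<z1)
    if mask is not None: m&=mask[v0:v1,u0:u1].ravel()
    q=q[m]; 
    if len(q)<4: print(n,len(q));return q
    r=cv2.minAreaRect((q[:,:2]*1000).astype(np.float32)); print(n,len(q),'mean',q.mean(0),'rect',np.round(r[0],1),np.round(r[1],1),round(r[2],1),'zmax',q[:,2].max()); return q
hs=cv2.cvtColor(im,cv2.COLOR_RGB2HSV); blue=(hs[...,0]>100)&(hs[...,0]<125)&(hs[...,1]>150)
reg(P,350,430,200,320,0.028,.045,'tray rim',blue)
reg(P,350,430,200,320,0.0,.012,'tray floor',blue)
q=reg(P,450,500,220,250,.12,.4,'head')
reg(P,450,500,220,250,q[:,2].max()-.006,.4,'headtop')
reg(P,490,512,150,176,.15,.4,'pointer top')
reg(P,195,330,220,275,.006,.018,'rackbase')
reg(P,240,275,215,250,.155,.3,'grip1?')
reg(P,193,232,215,250,.155,.3,'grip2?')
for n,u0,u1 in(('h0',290,312),('h1',245,275),('h2',195,230)): reg(P,u0,u1,215,255,.135,.155,n)
reg(P,150,200,195,240,.17,.23,'tall')
reg(P,228,258,303,330,.13,.17,'short')
reg(P,275,305,320,360,.03,.3,'brown1'); reg(P,145,195,300,330,.03,.3,'brown2')
reg(P,430,480,225,270,.003,.03,'colbase')
reg(P,432,465,300,332,.01,.04,'tape'); reg(P,345,416,168,185,.004,.05,'driver')
# scene
print('scene pointer');
hs2=cv2.cvtColor(ims,cv2.COLOR_RGB2HSV)
yel=(hs2[...,0]>15)&(hs2[...,0]<35)&(hs2[...,1]>120)
reg(S,98,125,222,250,.1,.5,'pt',yel)
reg(S,138,180,232,262,.1,.5,'head s')
reg(S,380,430,240,258,.2,.5,'grip1s');reg(S,440,485,240,260,.2,.5,'grip2s')
a=cv2.resize(ims[215:275,90:190],None,fx=4,fy=4,interpolation=2); b=cv2.resize(im[210:270,190:320],None,fx=3,fy=3,interpolation=2);c=cv2.resize(ims[230:340,320:520],None,fx=3,fy=3,interpolation=2)
W=np.zeros((600,800,3),np.uint8); W[:240,:400]=a; W[:180,405:795]=b; W[250:580,:600]=c
cv2.imwrite('pics/crop.png',W[:,:,::-1])
E
```

```text
tray rim 433 mean [ 0.5154 -0.075   0.0333] rect [527.  -86.9] [279.2 127.7] 6.2 zmax 0.041949082550107875
tray floor 3698 mean [ 0.5264 -0.0904  0.0043] rect [525.7 -86.5] [277.1 126.2] 6.1 zmax 0.011757719686345647
head 502 mean [ 0.5476 -0.2738  0.1879] rect [ 548.9 -273.1] [75.5 34.5] 79.4 zmax 0.20906923167185165
headtop 107 mean [ 0.551  -0.2818  0.2048] rect [ 551.  -279.1] [60.9 24.4] 80.7 zmax 0.20906923167185165
pointer top 170 mean [ 0.6933 -0.3031  0.3013] rect [ 688.1 -302.6] [26.4 37.4] 61.7 zmax 0.33173011430808097
rackbase 3301 mean [0.5535 0.2395 0.011 ] rect [559.  277.8] [367.5 150.7] 89.4 zmax 0.017962680409393084
grip1? 204 mean [0.5359 0.2633 0.1922] rect [537.1 264.7] [13.6 70.2] 0.0 zmax 0.20103418063685607
grip2? 208 mean [0.5373 0.377  0.1923] rect [538.2 378.9] [69.9 14.2] 89.6 zmax 0.1999147162582786
h0 59 mean [0.5349 0.1514 0.1469] rect [534.8 150.8] [23.4 20.1] 3.3 zmax 0.15460812593249762
h1 65 mean [0.5328 0.2625 0.1427] rect [530.8 261.3] [15. 61.] 0.3 zmax 0.15346140549822462
h2 85 mean [0.5347 0.3804 0.142 ] rect [549.2 372. ] [57.7 67.4] 58.6 zmax
[... 264 characters left out ...]
 180.4] [46.3 79.2] 73.0 zmax 0.17694640499987724
brown2 641 mean [0.3565 0.4764 0.0892] rect [358.6 480.6] [46.  78.9] 4.9 zmax 0.17746316152265096
colbase 900 mean [ 0.5451 -0.2707  0.0105] rect [ 561.6 -275.4] [138.7 129.6] 88.3 zmax 0.029965482944190214
tape 529 mean [ 0.3651 -0.2414  0.0281] rect [ 364.7 -244.3] [65.  67.9] 75.2 zmax 0.03848293317845286
driver 444 mean [ 0.7672 -0.0876  0.0189] rect [769.8 -66.9] [ 55.  203.9] 1.2 zmax 0.03131591736734318
scene pointer
pt 121 mean [ 0.6977 -0.3023  0.3076] rect [ 691.9 -302.2] [21.7 36.7] 72.1 zmax 0.316433723119098
head s 678 mean [ 0.5608 -0.2757  0.1876] rect [ 556.2 -274.8] [77.1 31. ] 79.3 zmax 0.20761283059904478
grip1s 1
grip2s 1
```

View pics/crop.png

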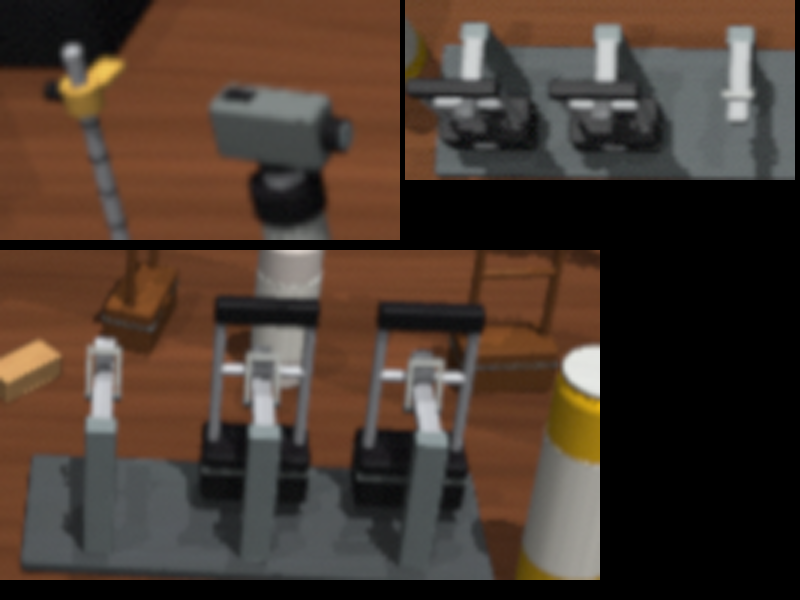

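The crop confirms it: two black cases on the middle and far-left hooks, hook 0 empty, lens on the head's +y end, and the brass tongue ending at about scene px (120,231). I'll refine the pointer, head and column axis with averaged depth.

```bash
cat >> h.py <<'E'
def avg(name,n=6):
    D=[];
    for i in range(n):
        im,d=get_image(name); D.append(np.where(d==0,np.nan,d))
    d=np.nanmedian(D,0); c=get_calibration(name)
    np.savez(f'pics/avg_{name}.npz',im=im,d=np.nan_to_num(d),K=c['intrinsics'],T=c['world_from_camera'])
    return cloud('avg_'+name)
E
python3 - <<'E'
from h import *
np.set_printoptions(suppress=True,precision=3,linewidth=200)
for n,(u0,u1,v0,v1),h in (('scene',(100,124,224,246),(138,182,232,262)),('top',(488,512,150,176),(455,500,222,250))):
    P,im=avg(n,8); hs=cv2.cvtColor(im,cv2.COLOR_RGB2HSV)
    y=(hs[...,0]>15)&(hs[...,0]<35)&(hs[...,1]>120)
    print(n)
    for v in range(v0,v1):
        for u in range(u0,u1):
            if y[v,u]: print((u,v),(P[v,u]*1000).round(0).astype(int).tolist() if P[v,u,2]==P[v,u,2] else None,end=' ')
    print()
    q=P[h[2]:h[3],h[0]:h[1]].reshape(-1,3); q=q[q[:,2]>.15]
    t=q[q[:,2]>np.percentile(q[:,2],98)-.006]; print('top face z',np.median(t[:,2]),len(t),cv2.minAreaRect((t[:,:2]*1000).astype(np.float32)))
    # column base disc
    q=P.reshape(-1,3); m=(np.hypot(q[:,0]-.55,q[:,1]+.28)<.09)&(q[:,2]>.004)&(q[:,2]<.03); print('disc',cv2.minEnclosingCircle((q[m][:,:2]*1000).astype(np.float32)))
    m=(np.hypot(q[:,0]-.55,q[:,1]+.28)<.04)&(q[:,2]>.06)&(q[:,2]<.14); t=q[m]
    if len(t)>10: print('tube',len(t),t.mean(0),t.min(0),t.max(0))
E
```

```text
scene
(115, 228) [227, -543, 17] (116, 228) [225, -541, 15] (117, 228) [220, -540, 12] (118, 228) [214, -540, 8] (114, 229) [229, -545, 14] (115, 229) [225, -544, 12] (116, 229) [223, -542, 11] (117, 229) [220, -541, 9] (118, 229) [212, -542, 4] (119, 229) [208, -541, 1] (113, 230) [230, -548, 12] (114, 230) [229, -546, 11] (115, 230) [674, -305, 308] (116, 230) [673, -304, 308] (117, 230) [673, -302, 308] (118, 230) [211, -543, 0] (119, 230) [213, -539, 1] (120, 230) [213, -536, 1] (112, 231) [231, -552, 9] (113, 231) [230, -549, 9] (114, 231) [676, -307, 307] (115, 231) [676, -305, 307] (116, 231) [677, -303, 307] (117, 231) [676, -301, 307] (118, 231) [676, -299, 307] (119, 231) [676, -297, 307] (120, 231) [676, -295, 307] (112, 232) [228, -554, 3] (113, 232) [680, -307, 307] (114, 232) [680, -305, 308] (115, 232) [680, -303, 307] (116, 232) [679, -301, 307] (117, 232) [679, -300, 307] (118, 232) [679, -298, 307] (119, 232) [679, -296, 307] (120, 232) [676, -295, 305] (112, 233) [683, -308, 307] (113, 233) [684, -305, 308] (114, 233) [682, -304, 307] (115, 233) [683, -302, 307] (1
[... 6149 characters left out ...]
4, 306] (497, 171) [674, -296, 306] (498, 171) [674, -298, 306] (499, 171) [674, -300, 306] (500, 171) [674, -303, 305] (501, 171) [674, -305, 306] (502, 171) [793, -429, -1] (495, 172) [790, -409, -2] (496, 172) [791, -412, -3] (497, 172) [790, -414, -1] (498, 172) [790, -417, 0] (499, 172) [672, -301, 303] (500, 172) [672, -304, 303] (501, 172) [672, -305, 305] (499, 173) [787, -421, -3] (500, 173) [786, -423, 0] 
top face z 0.2023891737102218 272 ((551.9995727539062, -279.9293518066406), (63.40863037109375, 26.107196807861328), 81.47225189208984)
disc ((551.8704223632812, -280.1152648925781), 54.798744201660156)
tube 126 [ 0.543 -0.269  0.098] [ 0.531 -0.291  0.06 ] [ 0.564 -0.26   0.14 ]
```

Both cameras agree:
- Column axis (0.5525, -0.280), head top z 0.203, head local x at yaw -99°.
- Tongue top z is 0.306, so the tip centre is about 0.305 and the head must rise about 0.102.

Starting with the head.

```bash
cat >> h.py <<'E'
def down(yaw): return [0.,np.pi/2,yaw]
E
python3 - <<'E'
from h import *
np.set_printoptions(suppress=True,precision=3)
for p in ([.5525,-.28,.17],[.5525,-.28,.272],[.5525,-.28,.45]):
    for y in (81,161,-99,-19):
        q=inverse_kinematics(p,down(np.radians(y))); print(p,y,q)
p=observe()['eef_pos']; move_l([p[0],p[1],.42],feed=.2); print(observe()['q'],observe()['time_s'])
for p in ([.52,.264,.40],[.52,.38,.4],[.5,-.09,.4]):
    for y in (90,-90,6,-84,96,-174): print(p,y,inverse_kinematics(p,down(np.radians(y))))
E
```

```text
[0.5525, -0.28, 0.17] 81 None
[0.5525, -0.28, 0.17] 161 [-0.596  0.224  1.568 -0.     1.349  1.306]
[0.5525, -0.28, 0.17] -99 [-0.596  0.224  1.568 -0.     1.349 -0.439]
[0.5525, -0.28, 0.17] -19 [-0.596  0.224  1.568  0.     1.349 -1.835]
[0.5525, -0.28, 0.272] 81 None
[0.5525, -0.28, 0.272] 161 [-0.596  0.169  1.441 -0.     1.532  1.306]
[0.5525, -0.28, 0.272] -99 [-0.596  0.169  1.441 -0.     1.532 -0.439]
[0.5525, -0.28, 0.272] -19 [-0.596  0.169  1.441  0.     1.532 -1.835]
[0.5525, -0.28, 0.45] 81 None
[0.5525, -0.28, 0.45] 161 [-0.596  0.182  1.102 -0.     1.858  1.306]
[0.5525, -0.28, 0.45] -99 [-0.596  0.182  1.102 -0.     1.858 -0.439]
[0.5525, -0.28, 0.45] -19 [-0.596  0.182  1.102  0.     1.858 -1.835]
[ 1.09   0.184  1.157 -0.     1.803 -0.126] 2.175
[0.52, 0.264, 0.4] 90 None
[0.52, 0.264, 0.4] -90 [ 0.335  0.073  1.313 -0.     1.756  0.335]
[0.52, 0.264, 0.4] 6 [ 0.335  0.073  1.313 -0.     1.756 -1.341]
[0.52, 0.264, 0.4] -84 [ 0.335  0.073  1.313 -0.     1.756  0.23 ]
[0.52, 0.264, 0.4] 96 None
[0.52, 0.264, 0.4] -174 [0.335 0.073 1.313 0.    1.756 1.801]
[0.52, 0.38, 0.4] 90 [ 0.509  0.226  1.143  0.     1.773 -2.633]
[0.52, 0.38, 0.4] -90 [ 0.509  0.226  1.143 -0.     1.773  0.509]
[0.52, 0.38, 0.4] 6 [ 0.509  0.226  1.143 -0.     1.773 -1.167]
[0.52, 0.38, 0.4] -84 [ 0.509  0.226  1.143 -0.     1.773  0.404]
[0.52, 0.38, 0.4] 96 None
[0.52, 0.38, 0.4] -174 [0.509 0.226 1.143 0.    1.773 1.975]
[0.5, -0.09, 0.4] 90 None
[0.5, -0.09, 0.4] -90 [-0.333 -0.112  1.495 -0.     1.759 -0.333]
[0.5, -0.09, 0.4] 6 [-0.333 -0.112  1.495  0.     1.759 -2.009]
[0.5, -0.09, 0.4] -84 [-0.333 -0.112  1.495 -0.     1.759 -0.438]
[0.5, -0.09, 0.4] 96 None
[0.5, -0.09, 0.4] -174 [-0.333 -0.112  1.495 -0.     1.759  1.133]
```

```bash
python3 - <<'E'
from h import *
np.set_printoptions(suppress=True,precision=3)
def st(n): o=observe(); print(n,round(o['time_s'],1),o['eef_pos'],o['q'][5],'F',o['ft_force'],'T',o['torque'],'open',o['opening'])
X,Y=.5525,-.2803; y=np.radians(-99)
movep([X,Y,.42],down(y)); gripper_to(.06)
print(move_l([X,Y,.25],feed=.15)); print('low',move_l([X,Y,.169],feed=.08,max_force=8)); st('down')
gripper_to(.02,f_grip=60); st('grip')
q=np.array(observe()['q'])
for a in (.3,.6,.9,1.2,1.33):
    r=q.copy(); r[5]-=a; set_joints(r); st(a)
hold(.2)
P,im=avg('top',4); Q=P[215:255,450:505].reshape(-1,3)
snap('scene','turn1')
E
```

```text
False
low False
down 8.2 [ 0.553 -0.281  0.17 ] -0.43962653292454407 F [-0.601 -0.037  0.304] T [-0.04   0.003  0.016] open 0.05993329911981314
grip 8.7 [ 0.553 -0.28   0.169] -0.43962503748393017 F [ 0.388 -0.175 -0.674] T [-0.014  0.009 -0.002] open 0.020319096229918045
0.3 9.1 [ 0.553 -0.28   0.169] -0.7358176725829375 F [ 1.126 -0.081 -0.14 ] T [0.028 0.039 0.016] open 0.019795418925965997
0.6 9.5 [ 0.553 -0.28   0.169] -1.0338833718360263 F [-0.342  0.5    0.457] T [-0.038 -0.006  0.002] open 0.019955007423794538
0.9 9.9 [ 0.553 -0.28   0.169] -1.333167634500024 F [-0.174  0.407  0.41 ] T [ 0.021 -0.    -0.011] open 0.019930124281564512
1.2 10.3 [ 0.553 -0.28   0.169] -1.6328946212540119 F [-0.346  0.673 -0.356] T [ 0.045 -0.05   0.041] open 0.01989537926988142
1.33 10.5 [ 0.553 -0.28   0.169] -1.762806509293087 F [ 0.418 -0.127  0.382] T [0.004 0.02  0.011] open 0.01962239843475659
```

The fingers closed to 20 mm with no torque, so they aren't holding the 26 mm head. I'll look.

```bash
python3 - <<'E'
from h import *
a=np.load('pics/turn1.npz')['im'][170:290,80:260]; b=np.load('pics/avg_top.npz')['im'][170:290,410:530]
W=np.zeros((600,800,3),np.uint8); W[:360,:540]=cv2.resize(a,None,fx=3,fy=3,interpolation=2); W[360:600,:240]=cv2.resize(b,None,fx=2,fy=2)
im,d=snap('wrist','w1'); W[240:600,320:800]=cv2.resize(im,(480,360))
cv2.imwrite('pics/v1.png',W[:,:,::-1])
E
```

```text
(no output)
```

View pics/v1.png

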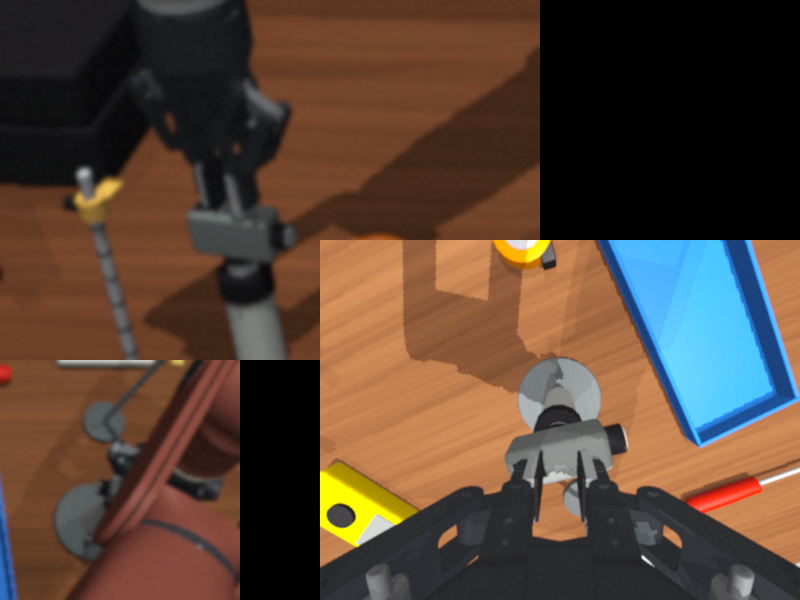

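```bash
python3 - <<'E'
from h import *
np.set_printoptions(suppress=True,precision=3)
for t in ('w1','turn1'):
    P,im=cloud(t)
    q=P.reshape(-1,3); m=(np.hypot(q[:,0]-.5525,q[:,1]+.2803)<.12)&(q[:,2]>.15)&(q[:,2]<.30)
    for z in np.arange(.16,.30,.01):
        s=q[m&(abs(q[:,2]-z)<.005)]
        if len(s): print(t,round(z,2),len(s),s.min(0)[:2],s.max(0)[:2],s.mean(0)[:2])
P,im=cloud('w1')
for (u,v) in ((545,440),(500,440),(560,430),(600,440)):
    uu=int((u-320)*640/480); vv=int((v-240)*480/360); print(u,v,P[vv,uu])
for u,v in ((535,505),(592,500),(535,470),(588,470)):
    uu=int((u-320)*640/480); vv=int((v-240)*480/360); print('f',u,v,P[vv-1:vv+2,uu].tolist())
print(get_calibration('wrist')['world_from_camera'],observe()['eef_pos'],observe()['tcp_rot'])
E
```

```text
w1 0.16 51 [ 0.539 -0.287] [ 0.542 -0.272] [ 0.54  -0.278]
w1 0.17 299 [ 0.534 -0.309] [ 0.547 -0.248] [ 0.539 -0.279]
w1 0.18 731 [ 0.534 -0.31 ] [ 0.551 -0.237] [ 0.539 -0.277]
w1 0.19 1673 [ 0.534 -0.31 ] [ 0.567 -0.237] [ 0.547 -0.261]
w1 0.2 5188 [ 0.534 -0.313] [ 0.568 -0.239] [ 0.548 -0.276]
w1 0.21 387 [ 0.536 -0.299] [ 0.566 -0.257] [ 0.547 -0.278]
w1 0.22 845 [ 0.536 -0.3  ] [ 0.566 -0.256] [ 0.546 -0.278]
w1 0.23 1044 [ 0.535 -0.3  ] [ 0.566 -0.256] [ 0.546 -0.278]
w1 0.24 1421 [ 0.533 -0.3  ] [ 0.567 -0.254] [ 0.548 -0.279]
w1 0.25 2527 [ 0.525 -0.315] [ 0.567 -0.237] [ 0.544 -0.277]
w1 0.26 9005 [ 0.523 -0.327] [ 0.578 -0.232] [ 0.548 -0.279]
w1 0.27 7094 [ 0.521 -0.326] [ 0.579 -0.227] [ 0.547 -0.279]
w1 0.28 15613 [ 0.518 -0.331] [ 0.579 -0.222] [ 0.545 -0.278]
w1 0.29 19566 [ 0.517 -0.335] [ 0.576 -0.219] [ 0.542 -0.276]
turn1 0.16 32 [ 0.55  -0.297] [ 0.566 -0.263] [ 0.561 -0.277]
turn1 0.17 61 [ 0.556 -0.314] [ 0.572 -0.249] [ 0.564 -0.282]
turn1 0.18 120 [ 0.555 -0.312] [ 0.572 -0.237] [ 0.565 -0.274]
turn1 0.19 143 [ 0.55  -0.313] [ 0.572 -0.236] [ 0.564 -0.269]
t
[... 1029 characters left out ...]
456579844968206, -0.26502955371711556, 0.26087223304967605], [0.5457530794503579, -0.2651056266946315, 0.261187104042574]]
f 535 470 [[0.5370967389022403, -0.28717972702676653, 0.23356329570685302], [0.5372667566743468, -0.2872116506214986, 0.2340118306705556], [0.5374384286166364, -0.2872452514819467, 0.23445102595484735]]
f 588 470 [[0.5471178368980631, -0.26400455386923777, 0.23308132072245027], [0.5474170002845022, -0.2641350799930861, 0.23321098588618439], [0.5468703105409493, -0.2641259413279921, 0.23503712885598183]]
[[ 0.388  0.889  0.244  0.491]
 [ 0.922 -0.374 -0.102 -0.255]
 [ 0.001  0.264 -0.964  0.348]
 [ 0.     0.     0.     1.   ]] [ 0.553 -0.28   0.169] [-0.041  1.571 -0.439]
```

```bash
python3 - <<'E'
from h import *
np.set_printoptions(suppress=True,precision=3)
print(move_l([.5525,-.2803,.26],feed=.1,max_force=15)); o=observe(); print(o['eef_pos'],o['ft_force'],o['opening'])
s,_=snap('scene','v2s'); w,_=snap('wrist','v2w')
for t in ('v2s','v2w'):
    P,im=cloud(t); q=P.reshape(-1,3); m=(np.hypot(q[:,0]-.5525,q[:,1]+.2803)<.06)&(q[:,2]>.15)&(q[:,2]<.34)
    print(t,[(round(z,2),int((m&(abs(q[:,2]-z)<.005)).sum())) for z in np.arange(.16,.34,.01)])
    t=q[m&(q[:,2]<.21)&(q[:,2]>.198)]; print(cv2.minAreaRect((t[:,:2]*1000).astype(np.float32)),np.median(t[:,2]))
W=np.zeros((480,800,3),np.uint8); W[:,:400]=cv2.resize(s[150:270,110:210],(400,480),interpolation=2); W[:300,400:]=cv2.resize(w,(400,300))
cv2.imwrite('pics/v2.png',W[:,:,::-1])
E
```

```text
False
[ 0.552 -0.28   0.259] [-0.651  1.004  1.105] 0.020105431574656003
v2s [(np.float64(0.16), 34), (np.float64(0.17), 60), (np.float64(0.18), 115), (np.float64(0.19), 147), (np.float64(0.2), 229), (np.float64(0.21), 44), (np.float64(0.22), 0), (np.float64(0.23), 0), (np.float64(0.24), 0), (np.float64(0.25), 0), (np.float64(0.26), 0), (np.float64(0.27), 0), (np.float64(0.28), 0), (np.float64(0.29), 2), (np.float64(0.3), 56), (np.float64(0.31), 85), (np.float64(0.32), 91), (np.float64(0.33), 92)]
((554.063232421875, -280.0300598144531), (64.0205307006836, 30.42829132080078), 81.99378204345703) 0.20336463221234535
v2w [(np.float64(0.16), 15), (np.float64(0.17), 92), (np.float64(0.18), 213), (np.float64(0.19), 606), (np.float64(0.2), 3318), (np.float64(0.21), 12), (np.float64(0.22), 0), (np.float64(0.23), 0), (np.float64(0.24), 0), (np.float64(0.25), 0), (np.float64(0.26), 0), (np.float64(0.27), 0), (np.float64(0.28), 0), (np.float64(0.29), 7), (np.float64(0.3), 395), (np.float64(0.31), 879), (np.float64(0.32), 1037), (np.float64(0.33), 1413)]
((551.6956787109375, -280.99615478515625), (63.938228607177734, 26.601953506469727), 81.13218688964844) 0.20284879439384285
```

View pics/v2.png

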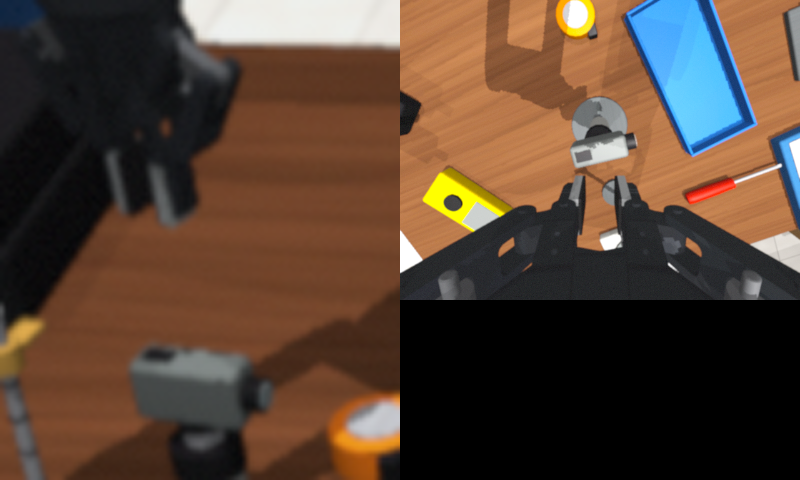

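The fingertips sit about 35 mm above the reported TCP (cloud low point 0.294 against 0.259), so there's a vertical tool offset. I'll measure it with a light touch on the head's top.

```bash
python3 - <<'E'
from h import *
np.set_printoptions(suppress=True,precision=4)
P,im=cloud('v2s');q=P.reshape(-1,3); m=(np.hypot(q[:,0]-.5525,q[:,1]+.2803)<.06)&(q[:,2]>.25)&(q[:,2]<.303)
t=q[m]; print(np.sort(t[:,2])[:12])
gripper_to(0.0); move_l([.5525,-.2803,.185],feed=.15)
print(move_l([.5525,-.2803,.14],feed=.02,max_force=4)); o=observe(); print(o['eef_pos'],o['ft_force'],o['opening'],o['time_s'])
move_l([.5525,-.2803,.23],feed=.15)
E
```

```text
[0.2938 0.2942 0.2961 0.2961 0.2963 0.2965 0.2967 0.2968 0.2969 0.2974
 0.2975 0.2976]
True
[ 0.5525 -0.2803  0.1665] [ 0.0261 -0.1245  3.6707] -8.427243697289786e-05 14.275
```

The offset is true tip z = reported + 0.0365. I'll retry the grasp with that correction.

```bash
cat >> h.py <<'E'
OFF=.0365
np.set_printoptions(suppress=True,precision=3)
def L(x,y,z,**k): return move_l([x,y,z-OFF],**k)   # true tip height
def M(x,y,z,yaw): movep([x,y,z-OFF],down(np.radians(yaw)))
def st(n):
    o=observe(); print(n,round(o['time_s'],1),o['eef_pos']+[0,0,OFF],'q6',o['q'][5].round(3),'F',o['ft_force'],'T',o['torque'],'op',round(o['opening'],4))
E
python3 - <<'E'
from h import *
X,Y=.5525,-.2803
gripper_to(.06); M(X,Y,.265,-99)
print('low',L(X,Y,.171,feed=.08,max_force=6)); st('down')
gripper_to(.015,f_grip=60); st('grip')
if observe()['opening']>.022:
    q=np.array(observe()['q'])
    for a in (.3,.6,.9,1.2,1.34):
        r=q.copy(); r[5]-=a; set_joints(r); st(a)
    snap('scene','turn2')
E
```

```text
low False
down 18.0 [ 0.553 -0.281  0.172] q6 -0.44 F [ 0.607 -0.128  0.32 ] T [-0.058  0.004  0.028] op 0.0599
grip 18.4 [ 0.552 -0.28   0.171] q6 -0.44 F [-4.961  1.793  5.081] T [ 0.201  0.603 -0.055] op 0.0253
0.3 18.8 [ 0.552 -0.28   0.172] q6 -0.736 F [-3.712  0.065  2.455] T [0.198 0.284 0.195] op 0.0252
0.6 19.2 [ 0.552 -0.28   0.172] q6 -1.034 F [-4.577  0.559  4.056] T [0.111 0.468 0.129] op 0.025
0.9 19.6 [ 0.552 -0.28   0.172] q6 -1.333 F [-5.062  0.135  4.214] T [0.194 0.616 0.112] op 0.025
1.2 19.9 [ 0.552 -0.28   0.171] q6 -1.632 F [-5.192 -0.76   3.198] T [0.058 0.637 0.093] op 0.0252
1.34 20.2 [ 0.552 -0.281  0.171] q6 -1.772 F [-4.846 -1.063  2.506] T [0.036 0.67  0.093] op 0.0255
```

Gripped, and it turned with about 0.1–0.2 N m. Lifting now, then checking before locking.

```bash
python3 - <<'E'
from h import *
X,Y=.5525,-.2803
z=observe()['eef_pos'][2]+OFF
print(L(X,Y,z+.102,feed=.05,max_force=25)); hold(.2); st('up')
P,im=avg('scene',4)
q=P.reshape(-1,3); m=(np.hypot(q[:,0]-.5525,q[:,1]+.28)<.05)
print([(round(a,2),int((m&(abs(q[:,2]-a)<.005)).sum())) for a in np.arange(.16,.40,.01)])
W=cv2.resize(im[150:270,90:250],(800,600),interpolation=2); cv2.imwrite('pics/v3.png',W[:,:,::-1])
E
```

```text
False
up 22.6 [ 0.552 -0.28   0.274] q6 -1.778 F [-6.147 -3.113 -2.985] T [-0.231  0.777 -0.068] op 0.0251
[(np.float64(0.16), 41), (np.float64(0.17), 37), (np.float64(0.18), 39), (np.float64(0.19), 38), (np.float64(0.2), 40), (np.float64(0.21), 40), (np.float64(0.22), 40), (np.float64(0.23), 47), (np.float64(0.24), 39), (np.float64(0.25), 45), (np.float64(0.26), 31), (np.float64(0.27), 44), (np.float64(0.28), 115), (np.float64(0.29), 136), (np.float64(0.3), 158), (np.float64(0.31), 141), (np.float64(0.32), 116), (np.float64(0.33), 153), (np.float64(0.34), 145), (np.float64(0.35), 142), (np.float64(0.36), 137), (np.float64(0.37), 136), (np.float64(0.38), 208), (np.float64(0.39), 106)]
```

View pics/v3.png

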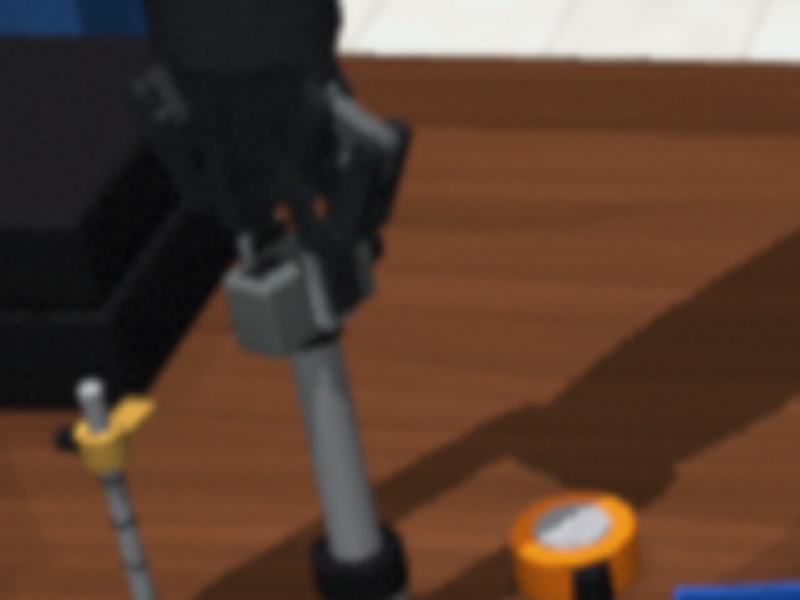

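The head is turned and raised, with its top-face corner near crop (265,275). I'll turn it back to locked, release, then measure.

```bash
python3 - <<'E'
from h import *
P,im=cloud('avg_scene')
for u,v in ((142,205),(143,205),(144,204),(146,205),(147,203)): print(u,v,P[v,u])
q=np.array(observe()['q'])
q0=q[5]; 
for a in (.4,.8,1.2,1.34,1.40):
    r=q.copy(); r[5]=q0+a; set_joints(r); st(a)
hold(.3); st('locked')
gripper_to(.06); st('rel')
X,Y=observe()['eef_pos'][:2]
L(X,Y,.40,feed=.15); M(.40,-.05,.42,-84)
for n,b in (('scene',None),('top',None)):
    P,im=avg(n,8); q=P.reshape(-1,3); m=(np.hypot(q[:,0]-.5525,q[:,1]+.28)<.05)&(q[:,2]>.297)&(q[:,2]<.325); t=q[m]
    print(n,len(t),np.median(t[:,2]),cv2.minAreaRect((t[:,:2]*1000).astype(np.float32)))
    c=q[(np.hypot(q[:,0]-.677,q[:,1]+.300)<.008)&(q[:,2]>.29)&(q[:,2]<.325)]; print('tongue',len(c),np.median(c[:,2]))
st('x')
E
```

```text
142 205 [ 0.576 -0.286  0.306]
143 205 [ 0.575 -0.284  0.306]
144 204 [ 0.571 -0.284  0.306]
146 205 [ 0.574 -0.278  0.305]
147 203 [ 0.565 -0.279  0.305]
0.4 23.3 [ 0.552 -0.28   0.274] q6 -1.381 F [-3.22  -2.316 -3.969] T [-0.123  0.301 -0.119] op 0.0254
0.8 23.8 [ 0.552 -0.28   0.274] q6 -0.983 F [-4.29  -1.071 -2.458] T [-0.02   0.134 -0.09 ] op 0.0253
1.2 24.2 [ 0.552 -0.28   0.274] q6 -0.583 F [-2.991 -0.728 -4.288] T [-0.043  0.006 -0.013] op 0.0251
1.34 24.5 [ 0.552 -0.28   0.274] q6 -0.444 F [-2.487 -0.795 -2.936] T [-0.037 -0.076 -0.095] op 0.0247
1.4 24.8 [ 0.552 -0.28   0.274] q6 -0.385 F [-1.901  0.128 -2.592] T [0.042 0.14  1.979] op 0.0258
locked 25.1 [ 0.552 -0.28   0.274] q6 -0.38 F [-0.52   0.944 -1.936] T [0.189 0.142 2.354] op 0.0249
rel 25.5 [ 0.552 -0.281  0.274] q6 -0.378 F [ 0.028 -0.856  0.416] T [-0.014  0.074  0.017] op 0.06
scene 276 0.3046872060684435 ((554.0809936523438, -275.98358154296875), (72.27388000488281, 26.3104305267334), 82.00241088867188)
tongue 23 0.30681142331033473
top 216 0.30401809382432665 ((555.3406372070312, -279.92486572265625), (66.67607879638672, 24.696638107299805), 75.5218734741211)
tongue 31 0.30550917277426404
x 28.4 [ 0.4  -0.05  0.42] q6 -0.425 F [0.483 0.955 0.008] T [ 0.008  0.028 -0.014] op 0.0604
```

Head top is 0.3044 against tongue top 0.3062 minus 1.5 mm, so it's level to about 0.5 mm. The 2.3 N m at the stop confirms it's locked. Next is case 1.

```bash
cat >> h.py <<'E'
def tray(n=3):
    P,im=avg('top',n); hs=cv2.cvtColor(im,cv2.COLOR_RGB2HSV)
    b=((hs[...,0]>100)&(hs[...,0]<125)&(hs[...,1]>150)).astype(np.uint8)
    b&=((P[...,2]<.045)&(P[...,2]>-.01)&(P[...,1]<.12)&(P[...,1]>-.25)&(P[...,0]<.71)).astype(np.uint8)
    k,lab,s,_=cv2.connectedComponentsWithStats(b); i=1+np.argmax(s[1:,4])
    r=cv2.minAreaRect((P[lab==i][:,:2]*1000).astype(np.float32)); (cx,cy),(w,h),a=r
    if w<h: a-=90
    a=(a+90)%180-90
    print('tray',np.round(r[0],1),np.round(r[1],1),round(a,2)); return cx/1000,cy/1000,a
def pick(x,y):
    M(x,y,.30,-90); gripper_to(.05); L(x,y,.215,feed=.15)
    print('down',L(x,y,.166,feed=.06,max_force=6)); gripper_to(.005,f_grip=90); st('grip')
    print('push',L(x+.017,y,.166,feed=.03,max_force=25)); st('push')
    print('lift',L(x+.017,y,.202,feed=.05,max_force=20)); st('lift')
    print('back',L(x-.078,y,.202,feed=.06,max_force=15)); st('back')
E
python3 - <<'E'
from h import *
M(.46,.2647,.34,-90); tray()
pick(.537,.2647)
snap('scene','p1')
im=np.load('pics/p1.npz')['im']; cv2.imwrite('pics/v4.png',cv2.resize(im[170:350,310:550],(720,540),interpolation=2)[:,:,::-1])
E
```

```text
tray [550.8 -96.5] [278.3 127.4] 6.06
down False
grip 32.6 [0.538 0.265 0.167] q6 0.326 F [1.255 0.38  2.291] T [ 0.021 -0.188 -0.037] op 0.0128
push False
push 33.3 [0.554 0.265 0.167] q6 0.317 F [-2.783  0.047  5.775] T [ 0.038  0.555 -0.09 ] op 0.0127
lift False
lift 34.1 [0.554 0.265 0.202] q6 0.317 F [ 0.25  -0.321 -3.07 ] T [-0.028  0.009 -0.017] op 0.0126
back False
back 35.9 [0.459 0.265 0.202] q6 0.374 F [ 0.169 -0.289 -1.978] T [-0.046  0.     0.048] op 0.0127
```

View pics/v4.png

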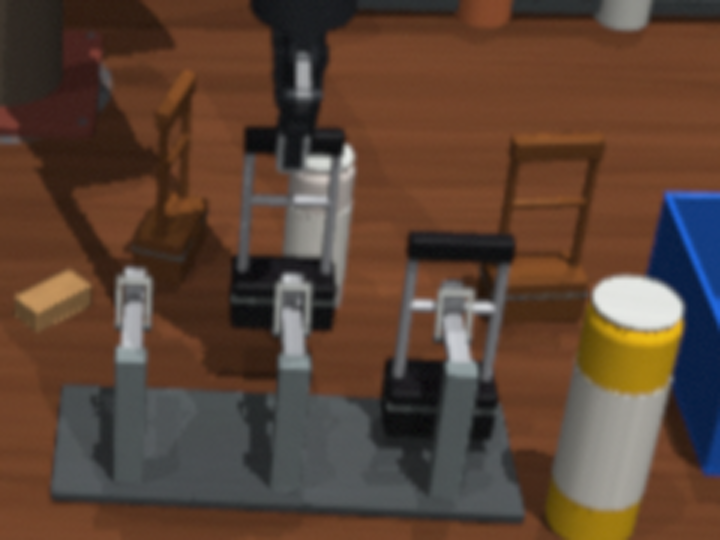

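Case 1 is off its hook and hanging straight (crop ~(290,230)). The tray has already been knocked and now sits at (0.551, -0.0965), so I'll place it there after measuring again.

```bash
cat >> h.py <<'E'
def place(tx):
    cx,cy,a=tray(); c,s=np.cos(np.radians(a)),np.sin(np.radians(a)); x,y=cx+c*tx,cy+s*tx; print('place at',x,y)
    M(x,y,.30,-90+a); print(L(x,y,.20,feed=.15))
    print('touch',L(x,y,.143,feed=.03,max_force=4)); st('touch')
    gripper_to(.035); L(x,y,.32,feed=.15)
E
python3 - <<'E'
from h import *
x,y=observe()['eef_pos'][:2]
L(x,y,.34,feed=.15); place(.055); st('placed')
M(.46,.3785,.36,-90); tray(); snap('top','t3')
pick(.538,.3785)
x,y=observe()['eef_pos'][:2]; L(x,y,.36,feed=.15)
s,_=snap('scene','p2'); 
a=np.load('pics/t3.npz')['im']
W=np.zeros((480,800,3),np.uint8);W[:,:400]=cv2.resize(s[200:350,200:325],(400,480));W[:360,400:]=cv2.resize(s[110:290,360:560],(400,360));W[360:,400:]=cv2.resize(a[200:320,350:480],(130,120)).repeat(1,0)[:120,:130].repeat(1,1) if 0 else cv2.resize(a[190:320,300:500],(400,120))
cv2.imwrite('pics/v5.png',W[:,:,::-1])
E
```

```text
tray [551.2 -96.3] [279.2 127.3] 6.02
place at 0.605945316459426 -0.09052109351226495
False
touch True
touch 41.0 [ 0.606 -0.091  0.147] q6 -0.382 F [0.96  0.538 6.015] T [ 0.011 -0.065  0.028] op 0.0128
placed 42.6 [ 0.605 -0.09   0.319] q6 -0.382 F [-0.465 -0.45  -0.205] T [ 0.01  -0.008 -0.046] op 0.0346
tray [550.9 -96.5] [278.3 127.5] 6.16
down False
grip 47.5 [0.539 0.379 0.167] q6 0.493 F [ 0.804 -0.296  1.843] T [ 0.047 -0.133 -0.037] op 0.0127
push False
push 48.2 [0.554 0.379 0.167] q6 0.481 F [-3.424 -0.331  4.788] T [-0.022  0.61   0.056] op 0.0126
lift False
lift 49.1 [0.555 0.378 0.202] q6 0.481 F [-0.629  0.017 -2.284] T [-0.027 -0.065 -0.03 ] op 0.0126
back False
back 50.8 [0.46  0.378 0.202] q6 0.556 F [-0.762  0.077 -2.028] T [ 0.041 -0.002 -0.012] op 0.0126
```

View pics/v5.png

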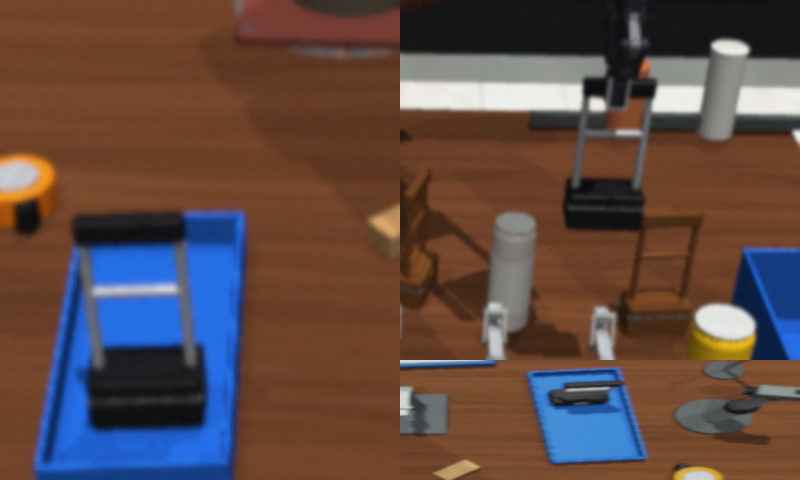

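Case 1 stands in the tray's far half (crop (145,390)), and case 2 is lifted cleanly. I'll place case 2 and then run the final checks.

```bash
python3 - <<'E'
from h import *
place(-.055); M(.36,.36,.42,-90); hold(.3); st('away')
cx,cy,a=tray()
# measured cases' grip bars in tray frame, upright check
P,im=cloud('avg_top'); q=P.reshape(-1,3); c,s=np.cos(np.radians(a)),np.sin(np.radians(a))
d=q-[cx,cy,0]; u=d[:,0]*c+d[:,1]*s; v=-d[:,0]*s+d[:,1]*c
for lo,hi in ((-.13,0),(0,.13)):
    m=(u>lo)&(u<hi)&(abs(v)<.08)&(q[:,2]>.16)&(q[:,2]<.2); r=cv2.minAreaRect((np.c_[u,v][m]*1000).astype(np.float32)); print('grip bar (tray frame)',m.sum(),r,np.median(q[m,2]))
S,ims=avg('scene',6)
for n,Q in(('top',q),('scene',S.reshape(-1,3))):
    m=(np.hypot(Q[:,0]-.5525,Q[:,1]+.28)<.05)&(Q[:,2]>.297)&(Q[:,2]<.325); t=Q[m]; print('head',n,np.median(t[:,2]),cv2.minAreaRect((t[:,:2]*1000).astype(np.float32))[2])
cv2.imwrite('pics/v6.png',ims[:,:,::-1])
E
```

```text
tray [551.  -96.7] [278.5 127.5] 6.15
place at 0.49631749657426666 -0.10255377246375097
False
touch True
touch 56.4 [ 0.496 -0.103  0.147] q6 -0.467 F [0.635 0.638 5.342] T [ 0.018 -0.053  0.004] op 0.0128
away 60.1 [0.36 0.36 0.42] q6 0.63 F [0.185 0.824 0.221] T [ 0.002  0.016 -0.047] op 0.0351
tray [551.  -96.6] [278.7 127.4] 6.13
grip bar (tray frame) 192 ((-54.50455856323242, 3.5031509399414062), (73.00495910644531, 14.135136604309082), 89.96697235107422) 0.17524147175957228
grip bar (tray frame) 198 ((55.842037200927734, 2.950824737548828), (73.04862976074219, 14.55258846282959), 89.96617126464844) 0.1750089830800583
head top 0.30364823177056677 82.7830810546875
head scene 0.3046452732555498 78.64771270751953
```

View pics/v6.png

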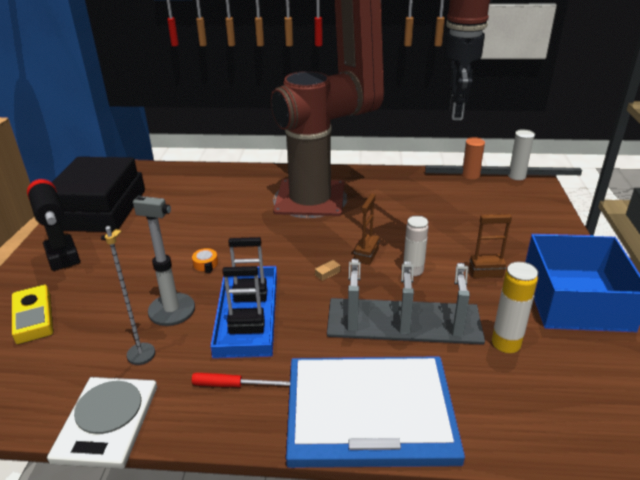

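The final picture shows both cases upright in the tray (245,290), the head raised and locked at (150,207), and everything else where it was. The rack is empty and the arm is clear.

```bash
python3 -c "
from plant import *
job_done(); print(observe()['time_s'])"
```

```text
the job is handed in; nothing more can be done
the job is handed in; nothing more can be done
```

The job is done and handed in at about 60 s of robot time, but the hand-in reports no verdict. I unlocked the camera head, raised it about 102 mm to the pointer and locked it again. Then I moved both black cases from hooks 1 and 2 into the blue tray; hook 0 was empty.

**Last checks**
- **Head height:** the top measured 0.3036 m from the top camera and 0.3046 m from the scene camera. The pointer tip is at about 0.3047 m, so it is level to about 1 mm.
- **Head lock:** I turned it firmly against the stop (about 2.3 N m). The final angle reads 79–83° depending on the camera, against about 80–82° at the start.
- **Cases:** they stand at tray x = +56 and -55 mm and y = about 3 mm. Grip-bar tops are at 0.175 m, against the 0.177 m expected for cases on the tray floor, and both look upright.
- **Other objects:** all look unmoved in the final picture; I did not measure them again.

**What disagreed**
- **First grasp:** it closed on air above the head, because the real fingertips sit 36.5 mm higher than the reported tool point. I found this with a light touch on the head's top and corrected every later move.
- **Tray:** it was knocked about 25 mm aside during the run, so I measured it again before each placing.

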